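# Find the tired price-card clip

### The job

One of the three price-card clips on the shop counter has a tired spring: pull straight up on a card and a good clip comes up with it, while the tired one stays on the counter and lets its card slide out. Find the tired clip by pulling, stand its card, lower edge down, in the cardboard card box, and set that clip upright well inside the low white repairs tray. Leave the two good clips upright where they stood, still gripping their cards, and leave the polish tin, the mug and the tape dispenser where they are.

Things in the scene. Friction and masses are not known exactly. Their poses are not given: they have to be found in the camera images.
- clip_1: loose steel card clip, 0.36 to 0.52 kg. Base plate 64 (x) x 90 (y) x 12 mm, on it a solid pedestal 24 (x) x 56 (y) mm up to height 40 mm, on that two upright jaws up to height 66 mm: fixed rear jaw (+x, 8 x 56 mm), sprung front jaw (-x, 8 x 46 mm); the card stands between them. Origin: centre of the base's underside; z up, y along the card's width. Can be gripped by the pedestal's ends (56 mm, along y)
- clip_2: another clip, looks the same as clip_1; same sizes, origin and axes. In two of the clips (any two) the spring holds so hard that the whole clip can be lifted by its card; in the remaining one the card slides up out of the jaws at under 2 N and the clip stays on the counter
- clip_3: another clip, looks the same as clip_1; same sizes, origin and axes
- clip_1_jaw: the sprung front jaw of clip_1, 8 x 46 x 26 mm; origin at the centre of its lower edge, 8 mm in front (-x) of the clip's middle and 40 mm above the clip's underside while it holds a card; without a card it closes by up to 8 mm (+x)
- clip_2_jaw: the sprung front jaw of clip_2, 8 x 46 x 26 mm; origin at the centre of its lower edge, 8 mm in front (-x) of the clip's middle and 40 mm above the clip's underside while it holds a card; without a card it closes by up to 8 mm (+x)
- clip_3_jaw: the sprung front jaw of clip_3, 8 x 46 x 26 mm; origin at the centre of its lower edge, 8 mm in front (-x) of the clip's middle and 40 mm above the clip's underside while it holds a card; without a card it closes by up to 8 mm (+x)
- card_1: blank rigid price card of off-white board standing in clip_1 at the start: 8 mm thick (x), 80 mm wide (y), 100 mm tall (z), 50 g. Origin: middle of its lower edge, at the start 40 mm above the clip's underside; the lowest 26 mm are between the jaws, the top edge stands 140 mm above the counter
- card_1_mid (a point): the centre of card_1, 50 mm above its lower edge
- card_2: blank rigid price card of off-white board standing in clip_2 at the start: 8 mm thick (x), 80 mm wide (y), 100 mm tall (z), 50 g. Origin: middle of its lower edge, at the start 40 mm above the clip's underside; the lowest 26 mm are between the jaws, the top edge stands 140 mm above the counter
- card_2_mid (a point): the centre of card_2, 50 mm above its lower edge
- card_3: blank rigid price card of off-white board standing in clip_3 at the start: 8 mm thick (x), 80 mm wide (y), 100 mm tall (z), 50 g. Origin: middle of its lower edge, at the start 40 mm above the clip's underside; the lowest 26 mm are between the jaws, the top edge stands 140 mm above the counter
- card_3_mid (a point): the centre of card_3, 50 mm above its lower edge
- tray: low white plastic repairs tray, fixed, 130 (x) x 150 (y) mm, 20 mm high, walls and floor 5 mm; origin at the centre of its underside
- card_box: open-topped cardboard card box, fixed, 70 (x) x 125 (y) mm, 50 mm high, walls and floor 4 mm; origin at the centre of its underside; its long side is y, so a card goes in standing with its width along y
- tin: bystander: flat round steel polish tin, 74 mm across, 26 mm high; origin under its centre
- mug: bystander: white mug, 80 mm across, 95 mm high; origin under its centre
- tape: bystander: black tape dispenser, 150 x 55 mm, 88 mm high; origin under its centre
Things that resemble listed ones, but are neither listed nor needed, are in the scene too. What is shaped like the card_box but purple is not meant.

How it is judged:
On the way:
1. a card has been pulled up out of its clip by the fingers while the clip stayed standing on the counter (within 50 mm of its start) (((z of card_1 in the frame of clip_1 above 0.072 m and contact force between the fingers and card_1 above 1 N and height (world z) of clip_1 below 0.012 m and distance of clip_1 from where it was at the start of the episode below 0.05 m) or (z of card_2 in the frame of clip_2 above 0.072 m and contact force between the fingers and card_2 above 1 N and height (world z) of clip_2 below 0.012 m and distance of clip_2 from where it was at the start of the episode below 0.05 m) or (z of card_3 in the frame of clip_3 above 0.072 m and contact force between the fingers and card_3 above 1 N and height (world z) of clip_3 below 0.012 m and distance of clip_3 from where it was at the start of the episode below 0.05 m))), for 0.1 s.
At the end, for the whole second after the job is handed in: tired clip upright on the tray floor, its middle within 40 mm of the tray's; its card in the card box, lower edge under 30 mm and centre under 80 mm above its underside; the other clips upright on the counter within 50 mm of their starts, jaws gripping their cards (over 5 N); all at rest ((((horizontal distance between clip_1 and tray below 0.04 m and height (world z) of clip_1 below 0.014 m and angle between clip_1's own z axis and vertical below 0.12 rad and linear speed of clip_1 below 0.03 m/s) and (x of card_1 in the frame of card_box between -0.035 and 0.035 m and y of card_1 in the frame of card_box between -0.062 and 0.062 m and z of card_1 in the frame of card_box between -0.01 and 0.03 m and height (world z) of card_1_mid below 0.08 m and linear speed of card_1 below 0.03 m/s) and (distance of clip_2 from where it was at the start of the episode below 0.05 m and angle between clip_2's own z axis and vertical below 0.12 rad and linear speed of clip_2 below 0.03 m/s and contact force between card_2 and clip_2_jaw above 5 N and height (world z) of card_2 below 0.055 m) and (distance of clip_3 from where it was at the start of the episode below 0.05 m and angle between clip_3's own z axis and vertical below 0.12 rad and linear speed of clip_3 below 0.03 m/s and contact force between card_3 and clip_3_jaw above 5 N and height (world z) of card_3 below 0.055 m)) or ((horizontal distance between clip_2 and tray below 0.04 m and height (world z) of clip_2 below 0.014 m and angle between clip_2's own z axis and vertical below 0.12 rad and linear speed of clip_2 below 0.03 m/s) and (x of card_2 in the frame of card_box between -0.035 and 0.035 m and y of card_2 in the frame of card_box between -0.062 and 0.062 m and z of card_2 in the frame of card_box between -0.01 and 0.03 m and height (world z) of card_2_mid below 0.08 m and linear speed of card_2 below 0.03 m/s) and (distance of clip_1 from where it was at the start of the episode below 0.05 m and angle between clip_1's own z axis and vertical below 0.12 rad and linear speed of clip_1 below 0.03 m/s and contact force between card_1 and clip_1_jaw above 5 N and height (world z) of card_1 below 0.055 m) and (distance of clip_3 from where it was at the start of the episode below 0.05 m and angle between clip_3's own z axis and vertical below 0.12 rad and linear speed of clip_3 below 0.03 m/s and contact force between card_3 and clip_3_jaw above 5 N and height (world z) of card_3 below 0.055 m)) or ((horizontal distance between clip_3 and tray below 0.04 m and height (world z) of clip_3 below 0.014 m and angle between clip_3's own z axis and vertical below 0.12 rad and linear speed of clip_3 below 0.03 m/s) and (x of card_3 in the frame of card_box between -0.035 and 0.035 m and y of card_3 in the frame of card_box between -0.062 and 0.062 m and z of card_3 in the frame of card_box between -0.01 and 0.03 m and height (world z) of card_3_mid below 0.08 m and linear speed of card_3 below 0.03 m/s) and (distance of clip_1 from where it was at the start of the episode below 0.05 m and angle between clip_1's own z axis and vertical below 0.12 rad and linear speed of clip_1 below 0.03 m/s and contact force between card_1 and clip_1_jaw above 5 N and height (world z) of card_1 below 0.055 m) and (distance of clip_2 from where it was at the start of the episode below 0.05 m and angle between clip_2's own z axis and vertical below 0.12 rad and linear speed of clip_2 below 0.03 m/s and contact force between card_2 and clip_2_jaw above 5 N and height (world z) of card_2 below 0.055 m)))); the robot touches nothing.
It fails at once if the tin, mug or tape dispenser is moved by more than 30 mm (distance of any of tin, mug, tape from where it was at the start of the episode above 0.03 m).
It fails at once if a clip falls over (tilts more than 0.8 rad) (angle between any of clip_1, clip_2, clip_3's own z axis and vertical above 0.8 rad).
It also fails if it takes over 72 s, if anything falls off the work surface, if the arm or the gripper's body presses on something with over 40 N, if the wrist force passes 120 N, or if a joint passes its speed limit or range.

### The arm

A 7-joint arm with a two-finger parallel gripper is mounted at the origin on the work surface. World frame = base frame: x ahead of the robot, y to its left, z up, the work surface at z = 0. Lengths are in m, angles in rad, forces in N, time in s.
With the tool pointing down it reaches from about 0.4 to 0.875 m from the base axis. Payload 6.5 kg.
Tool frame: the origin (TCP) lies on the centre line of the jaws, within the pads' length; the fingertips stand manip.finger_overhang ahead of it and the grasp point (between the pads) lies 5 mm behind it (manip.finger_overhang is the distance from the TCP to the fingertips, in m); y points along the fingers, z is the direction in which the jaws open and shut, and the axes are right-handed (so a half turn about y gives the same grasp; the last joint's range is limited). The gripper opens to 88 mm and grips with 3 to 60 N. Pads are 18 mm wide; open, the fingers measure 123 mm over their backs; the gripper's body (75 mm by 187 mm) begins 45 mm behind the grasp point.
Start: joints at [1.145, 0.536, -0.004, 1.538, 0.003, 1.067, -0.071], TCP at [0.229, -0.608, 0.225] pointing down, gripper open.
Joint ranges: [-2.7, 2.7], [-0.37, 2.16], [-1.27, 1.26], [0.24, 2.4], [-1.31, 4.45], [0.19, 1.91], [-2.76, 2.76]. Speed limits (rad/s): [2.39, 2.39, 3.14, 3.14, 3.14, 3.14, 3.14].

### API

Orientations are given as a rotation vector (axis times angle).
In Python, from plant import manip gives the robot as it stands. Calls block until the motion is done:
- manip.goto(position, orientation): joint-space move of the TCP to a pose.
- manip.line_to(position, ori=None, rate=0.15): straight line of the TCP; ori=None keeps the orientation; rate is the mean speed in m/s.
- manip.move_j(angles): joint-space move.
- manip.let_go() and manip.grab(f_grip=None): open the fingers fully, or close them until they stop; f_grip is the grip in N (None keeps the last).
- manip.pause(seconds).
- manip.inverse_kinematics(position, orientation): joint angles nearest the present ones, or None.
- manip.state(): the state.
- manip.camera(name): name is "side" or "top"; returns (picture, depth): 400x640x3 uint8, red, green, blue; 400x640 float32, m along the optical axis (not along the pixel's ray), 0 where there is no reading.
- manip.calibration(name): a dict with "K" (3x3 intrinsics, pixels), "R" (3x3) and "t" (3): a world point X has camera coordinates R X + t. Camera axes: x right, y down, z forward; pixel columns grow to the right and rows downward; lengths in m; the calibration is good to about 2 mm. A picture is of the moment at which its call begins. calibration takes no time and is no camera call.
A pose or a line that the arm cannot do raises manip.IKError and nothing moves.
- manip.sign_off(): hands the job in, once; it reports no verdict.
The state is a dict: "time": time; "qpos": joint angles; "joint_velocities": joint speeds; "joint_efforts": joint torques, N m; "ee_pos": TCP position; "tcp_rot": TCP orientation; "wrist_force": force on the tool from outside, world axes, zero at the start; "ft_torque": the same for the moment, N m; "width": finger opening in m.
Only numpy, scipy, OpenCV 4.12 (cv2) and the standard library are available. Lean on these libraries where they do the work, as an engineer would, in place of code of your own. Each camera call takes 0.05 s, during which the arm holds its last target. There are 200 camera calls.

## Working session

There is one attempt and no reset: what is moved stays moved. The work goes in short steps, each a Python script; the robot and the scene stay as the last script left them, time stands still between calls to the robot, and variables do not carry over. Pictures are saved under pics/ and viewed, about 8 in all and at most 12, crops included, and the job is handed in when it is done.

```bash
mkdir -p pics; ls
python3 - <<'E'
from plant import manip
import cv2,numpy as np
s=manip.state();print(s['time'],s['ee_pos'],s['tcp_rot'],s['width'],manip.finger_overhang)
for n in('top','side'):
    p,d=manip.camera(n);c=manip.calibration(n)
    np.savez('%s0.npz'%n,p=p,d=d,**c)
    print(n,c['K'].tolist(),c['R'].round(4).tolist(),c['t'].round(4).tolist(),d.min(),d.max())
    cv2.imwrite('pics/%s0.png'%n,p[:,:,::-1])
E
```

```text
pics
0.0 [ 0.22862234 -0.60782392  0.22408061] [-0.36888089  2.02710243 -2.02384918] 0.08802268406103386 0.014
top [[511.96953672871985, 0.0, 317.0134962429172], [0.0, 511.96953672871985, 195.98067037549941], [0.0, 0.0, 1.0]] [[-0.0044, -0.9999, -0.0151], [-0.9846, 0.0069, -0.1748], [0.1749, 0.0141, -0.9845]] [0.0065, 0.474, 1.4297] 0.0 2.4828563
side [[514.7317014255019, 0.0, 322.0050415062398], [0.0, 514.7317014255019, 200.57683703861116], [0.0, 0.0, 1.0]] [[-0.9906, -0.1354, 0.017], [-0.1138, 0.7506, -0.6508], [0.0753, -0.6467, -0.759]] [0.4216, 0.1049, 1.491] 0.0 3.6889668
```

View pics/top0.png

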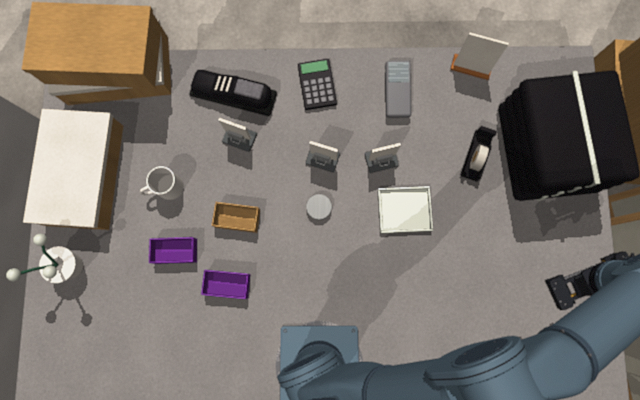

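View pics/side0.png

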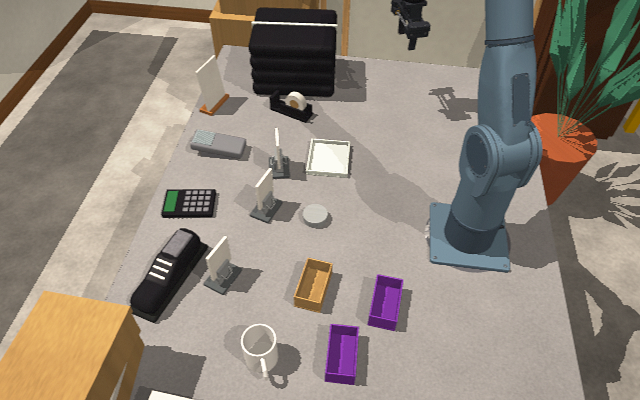

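Top view: candidates for clips are the three grey clips with cards at (237,133), (322,155) and (383,157). The lookalike is a card in an orange-brown stand at (478,58), which I reject. Candidates for the card box are the tan box at (237,217) and two purple ones at (173,250) and (226,285); the tan one is right. The tray is at (405,210), tin (319,207), mug (160,181) and tape (478,153).

```bash
cat > h.py <<'E'
import numpy as np,cv2
from plant import manip
from scipy.spatial.transform import Rotation as Ro
def cloud(d,K,R,t):
    v,u=np.indices(d.shape); P=np.stack([(u-K[0,2])/K[0,0]*d,(v-K[1,2])/K[1,1]*d,d],-1)
    return (P-t)@R
def project(X,c):
    q=c['K']@(c['R']@np.asarray(X)+c['t']);return q[:2]/q[2]
def ori(n):  # tool pointing down, jaws opening along angle n (rad, world)
    z=np.array([np.cos(n),np.sin(n),0]);y=np.array([0,0,-1.]);return Ro.from_matrix(np.c_[np.cross(y,z),y,z]).as_rotvec()
E
python3 - <<'E'
from h import *
L={n:np.load(n+'0.npz') for n in('top','side')}
C={n:cloud(l['d'],l['K'],l['R'],l['t']) for n,l in L.items()}
for n in L:
    W=C[n];p=L[n]['p'];g=L[n]['d']>0
    print(n,'table z',np.median(W[g][(abs(W[g][:,2])<.02)][:,2]))
# seeds from top view
T=C['top']
for nm,(u,v) in dict(c237=(237,122),c322=(322,147),c383=(383,150)).items():
    seed=T[v-12:v+30,u-20:u+20].reshape(-1,3);seed=seed[(seed[:,2]>.09)&(seed[:,2]<.15)];s=np.median(seed,0)
    for n in L:
        Q=C[n].reshape(-1,3);Q=Q[(np.hypot(*(Q[:,:2]-s[:2]).T)<.055)&(L[n]['d'].ravel()>0)]
        for lo,hi in((.125,.15),(.08,.13),(.02,.065),(.006,.016)):
            A=Q[(Q[:,2]>lo)&(Q[:,2]<hi)][:,:2].astype(np.float32)
            if len(A)>8:
                r=cv2.minAreaRect(A);m=np.linalg.eigh(np.cov(A.T));e=m[1][:,1]
                print(nm,n,lo,len(A),'rect',np.round(r[0],4),np.round(r[1],3),round(r[2],1),'mean',A.mean(0).round(4),'ydir',round(np.degrees(np.arctan2(e[1],e[0]))%180,1),'zmax',Q[:,2].max().round(4))
def rect(nm,n,u,v,z,m):
    k=cv2.connectedComponents(m.astype(np.uint8))[1];lab=k[v,u];A=C[n][(k==lab)];A=A[(A[:,2]>z[0])&(A[:,2]<z[1])][:,:2].astype(np.float32)
    r=cv2.minAreaRect(A);print(nm,n,len(A),np.round(r[0],4),np.round(r[1],3),round(r[2],1))
# low objects: height bands around seeds in the top view, both clouds
for nm,(u,v),rad,z in(('tray',(405,210),.115,(.014,.025)),('box',(237,217),.08,(.042,.056)),('tin',(319,207),.06,(.02,.032)),('mug',(160,181),.07,(.085,.1)),('tape',(478,153),.11,(.03,.1)),('phone',(233,90),.14,(.02,.1))):
    s=T[v,u]
    for n in L:
        Q=C[n].reshape(-1,3);Q=Q[(np.hypot(*(Q[:,:2]-s[:2]).T)<rad)&(L[n]['d'].ravel()>0)];A=Q[(Q[:,2]>z[0])&(Q[:,2]<z[1])][:,:2].astype(np.float32)
        if len(A)>8:
            r=cv2.minAreaRect(A);print(nm,n,len(A),np.round(r[0],4),np.round(r[1],3),round(r[2],1))
im=np.hstack([cv2.resize(L['top']['p'][105:185,205:425],None,fx=3.5,fy=3.5,interpolation=2)[:,:,::-1]])
im2=cv2.resize(L['side']['p'][120:300,195:355],None,fx=1.8,fy=1.8,interpolation=2)[:,:,::-1]
o=np.zeros((600,800,3),np.uint8);o[:im.shape[0],:im.shape[1]]=im[:,:800];o[276:,:][:im2.shape[0],:im2.shape[1]]=im2[:324];cv2.imwrite('pics/crop.png',o)
E
```

```text
top table z 0.0012358603002189717
side table z 0.001623820744444067
c237 top 0.125 122 rect [0.6621 0.2343] [0.079 0.01 ] 69.7 mean [0.6611 0.2349] ydir 69.7 zmax 0.1486
c237 top 0.08 119 rect [0.6584 0.2358] [0.08  0.008] 73.7 mean [0.6578 0.2321] ydir 70.4 zmax 0.1486
c237 top 0.02 121 rect [0.6549 0.2358] [0.037 0.078] 0.0 mean [0.6519 0.2349] ydir 76.8 zmax 0.1486
c237 top 0.006 283 rect [0.6545 0.231 ] [0.092 0.098] 31.6 mean [0.6499 0.2313] ydir 95.0 zmax 0.1486
c237 side 0.125 175 rect [0.6604 0.2363] [0.081 0.012] 68.2 mean [0.6596 0.2395] ydir 69.0 zmax 0.1472
c237 side 0.08 283 rect [0.6577 0.2377] [0.083 0.01 ] 66.0 mean [0.6587 0.2405] ydir 68.4 zmax 0.1472
c237 side 0.02 244 rect [0.6511 0.2427] [0.078 0.035] 57.7 mean [0.6541 0.2466] ydir 64.7 zmax 0.1472
c237 side 0.006 335 rect [0.6616 0.2426] [0.089 0.088] 87.8 mean [0.6545 0.2529] ydir 46.0 zmax 0.1472
c322 top 0.125 122 rect [ 0.5956 -0.016 ] [0.079 0.01 ] 72.2 mean [ 0.5948 -0.0159] ydir 71.8 zmax 0.1477
c322 top 0.08 129 rect [ 0.5922 -0.0155] [0.079 0.003] 72.0 mean [ 0.5924 -0.0156] ydir 72.2 zmax 0.1477
c322 t
[... 1368 characters left out ...]
383 side 0.006 225 rect [ 0.5891 -0.1856] [0.098 0.092] 12.5 mean [ 0.5843 -0.1784] ydir 113.1 zmax 0.1489
tray top 343 [ 0.4393 -0.2521] [0.131 0.151] 2.0
tray side 284 [ 0.4379 -0.2501] [0.13  0.159] 2.2
box top 217 [0.4174 0.237 ] [0.125 0.071] 82.3
box side 312 [0.4158 0.2379] [0.129 0.071] 82.7
tin top 473 [ 0.4474 -0.0016] [0.07  0.072] 89.9
tin side 396 [4.457e-01 2.000e-04] [0.074 0.071] 81.7
mug top 187 [0.5146 0.4407] [0.08  0.079] 66.7
mug side 294 [0.5122 0.4417] [0.08  0.079] 68.5
tape top 881 [ 0.5906 -0.5038] [0.124 0.147] 68.3
tape side 786 [ 0.5932 -0.5003] [0.129 0.151] 72.4
phone top 2354 [0.7438 0.2701] [0.251 0.19 ] 74.1
phone side 3208 [0.7444 0.2762] [0.244 0.182] 72.7
```

View pics/crop.png

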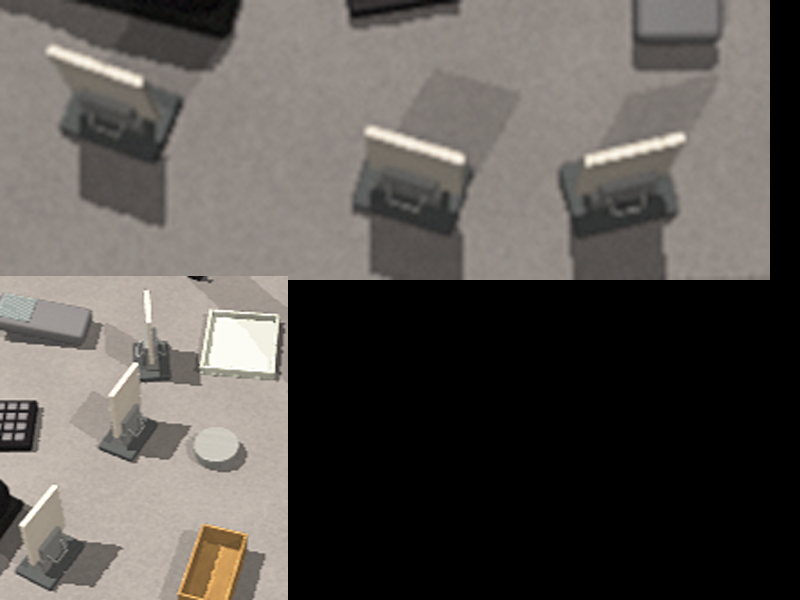

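The crop confirms three grey clips with an off-white card each. In mosaic pixels they are at (100,95), (410,180) and (625,175), and the open tan box is at (215,560). I'll start with clip C at the right.

```bash
cat >> h.py <<'E'
D=np.radians
CL=dict(A=(.6607,.2352,D(-20.5)),B=(.595,-.0156,D(-18.2)),C=(.5902,-.1858,D(13.5)))
BOX=(.4166,.2373,D(-7.5)); TRAY=(.4386,-.2512,D(2))
def best(p,n):
    c=[]
    for k in(n,n+np.pi):
        q=manip.inverse_kinematics(p,ori(k))
        if q is not None:c.append((np.abs(np.array(q)-manip.state()['qpos']).max(),k))
    return min(c)[1]
def force(): return np.mean([ (manip.pause(.03),manip.state()['wrist_force'])[1] for _ in range(6)],0)
def pulltest(k):
    x,y,n=CL[k];n=best((x,y,.22),n)
    manip.goto((x,y,.22),ori(n)); manip.line_to((x,y,.115),rate=.15)
    f0=force();manip.grab(40);f1=force();s=manip.state();print(k,'w',s['width'],s['ee_pos'],'t',s['time'])
    manip.line_to((x,y,.127),rate=.03);f2=force();s=manip.state()
    print('f',f0.round(2),f1.round(2),f2.round(2),'w',s['width'],s['ee_pos'].round(4),s['time']);return n
E
python3 - <<'E'
from h import *
pulltest('C')
p,d=manip.camera('side');cv2.imwrite('pics/C1.png',cv2.resize(p[100:230,200:360],None,fx=4,fy=4)[:,:,::-1])
E
```

```text
C w 0.007703398842275415 [ 0.59009381 -0.18583047  0.11499444] t 4.5417
f [0.21 0.07 0.33] [-0.98 -0.22  0.54] [-0.72 -0.31  0.81] w 0.007369898716086132 [ 0.5903 -0.1859  0.127 ] 5.2917
```

View pics/C1.png

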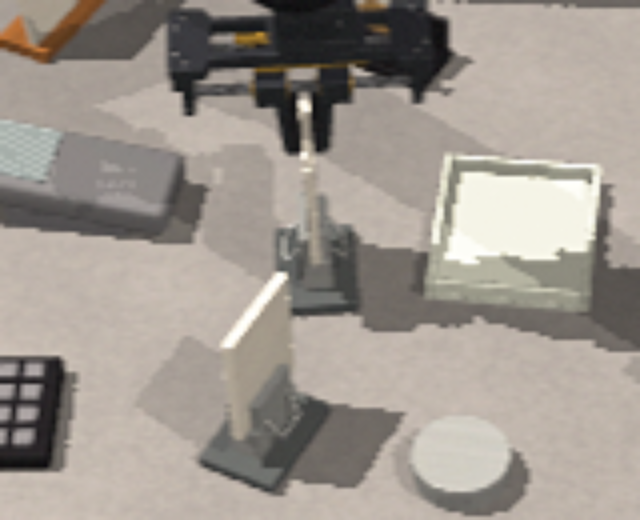

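The picture shows the gripper holding C's card at (305,120) and the clip apparently still on the counter at (315,270). Wrist force hardly changed, so this isn't a clipped 4–5 N lift. I'll raise it a little more and measure the clip base and card.

Run:
```python
from h import *
x,y,n=CL['C']
for z in(.14,.153):
    manip.line_to((x,y,z),rate=.04);s=manip.state();print(z,force().round(2),s['width'])
p,d=manip.camera('side');cv2.imwrite('pics/C2.png',cv2.resize(p[70:230,200:360],None,fx=3.5,fy=3.5)[:,:,::-1])
```

```text
0.14 [0.18 0.11 5.65] 0.007287728493569057
0.153 [-0.49  0.12 -0.67] 0.007431370154127432
```

View pics/C2.png

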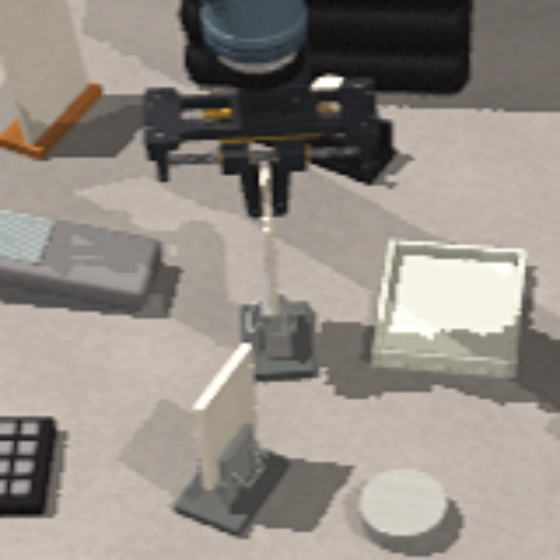

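The clip stays down with its base at (280,360), and the card's lower edge is already at the jaw tops at (270,305). C is the tired clip. Next I'll take the card to the box.

Run:
```python
from h import *
x,y,n=CL['C']
manip.line_to((x,y,.29),rate=.15)
bx,by,bn=BOX
n=best((bx,by,.29),bn);manip.goto((bx,by,.29),ori(n))
manip.line_to((bx,by,.15),rate=.15);print(manip.state()['width'],manip.state()['time'])
manip.line_to((bx,by,.083),rate=.08);print(force().round(2),manip.state()['ee_pos'])
p,d=manip.camera('side');q,_=manip.camera('top')
o=np.hstack([cv2.resize(p[200:360,240:420],(400,356)),cv2.resize(q[140:300,150:330],(400,356))])
cv2.imwrite('pics/box.png',o[:,:,::-1])
```

```text
0.007709524402722279 10.5667
[-0.15 -0.06 -0.3 ] [0.41692143 0.23742578 0.0834078 ]
```

View pics/box.png

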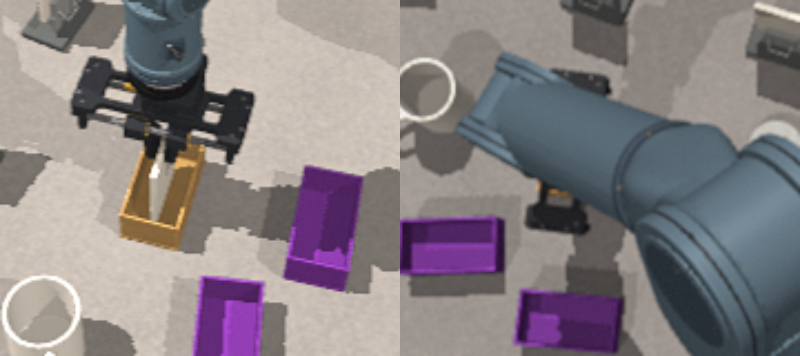

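The left view shows the card standing between the box walls at (158,190). I'll release it, back off and re-measure clip C.

Run:
```python
from h import *
bx,by,bn=BOX
manip.let_go();manip.line_to((bx,by,.28),rate=.2)
x,y,n=CL['C']
n2=best((.45,-.1,.3),n+np.pi/2);manip.goto((.42,.05,.3),ori(n2))
for nm in('top','side'):
    p,d=manip.camera(nm);c=manip.calibration(nm);np.savez(nm+'1.npz',p=p,d=d,**c)
    Q=cloud(d,c['K'],c['R'],c['t']).reshape(-1,3)
    Q=Q[(np.hypot(Q[:,0]-x,Q[:,1]-y)<.065)&(d.ravel()>0)]
    for lo,hi in((.055,.075),(.03,.075),(.008,.02)):
        A=Q[(Q[:,2]>lo)&(Q[:,2]<hi)][:,:2].astype(np.float32)
        if len(A)>5:
            r=cv2.minAreaRect(A);print(nm,lo,len(A),np.round(r[0],4),np.round(r[1],3),round(r[2],1),'zmax',Q[:,2].max())
    if nm=='top':o1=cv2.resize(p[100:240,200:440],(800,467))[:,:,::-1];
    else:o2=p
cv2.imwrite('pics/after.png',np.vstack([cv2.resize(o1,(480,280)),cv2.resize(o2[120:360,200:440],(480,320+0))[:,:,::-1]]))
print(manip.state()['time'])
```

```text
top 0.055 119 [ 0.5948 -0.1871] [0.018 0.055] 14.4 zmax 0.07400308517495911
top 0.03 238 [ 0.5954 -0.1872] [0.042 0.057] 13.6 zmax 0.07400308517495911
top 0.008 361 [ 0.596  -0.1844] [0.111 0.107] 49.8 zmax 0.07400308517495911
side 0.055 70 [ 0.5926 -0.186 ] [0.015 0.058] 10.8 zmax 0.07499749017959083
side 0.03 161 [ 0.5942 -0.1877] [0.041 0.066] 11.4 zmax 0.07499749017959083
side 0.008 253 [ 0.5798 -0.1913] [0.111 0.103] 87.5 zmax 0.07499749017959083
15.1083
```

View pics/after.png

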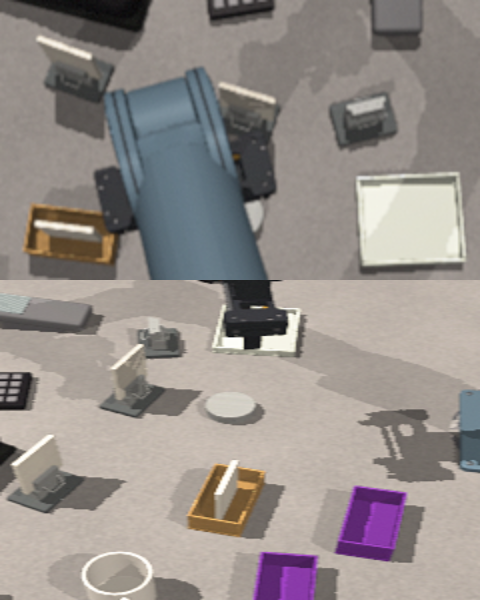

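The card stands in the tan box at (225,490) in the lower view. The empty clip C stands at (365,118) in the upper view, and both good clips look untouched. Now I'll grip C's pedestal and move it to the tray.

Run:
```python
from h import *
x,y,n=.590,-.187,D(13.0)
k=best((x,y,.25),n+np.pi/2)
manip.goto((x,y,.25),ori(k));manip.line_to((x,y,.12),rate=.2);manip.line_to((x,y,.038),rate=.08)
manip.grab(40);s=manip.state();print('w',s['width'],force().round(2),s['time'])
manip.line_to((x,y,.13),rate=.1);s=manip.state();print('w',s['width'],force().round(2))
tx,ty,tn=TRAY;kt=k+(tn-n)
manip.line_to((tx,ty,.13),ori(kt),rate=.15);manip.line_to((tx,ty,.06),rate=.1);manip.line_to((tx,ty,.0445),rate=.04)
s=manip.state();print('w',s['width'],force().round(2),s['time'])
p,d=manip.camera('side');cv2.imwrite('pics/tray.png',cv2.resize(p[100:220,220:380],None,fx=4,fy=4)[:,:,::-1])
```

```text
w 0.054778916547059076 [ 0.4  -0.66  1.13] 18.825
w 0.05467162363505069 [-0.09  0.11 -4.9 ]
w 0.055297960363621376 [-0.14 -0.33 -4.8 ] 22.925
```

View pics/tray.png

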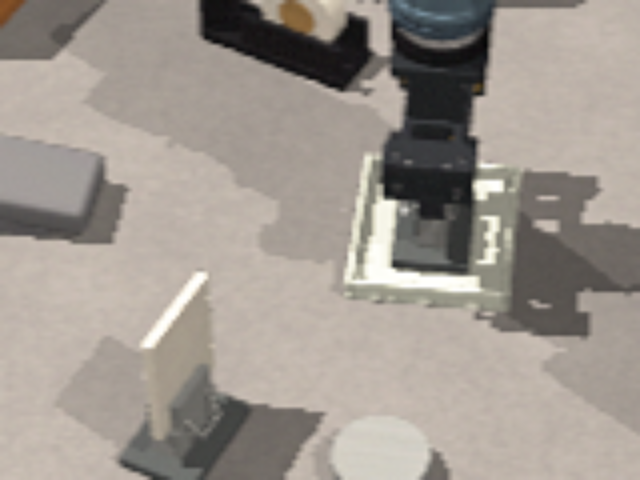

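The clip hangs inside the tray at (430,250) with its full 4.8 N weight still on the wrist. I'll lower it to contact, release and check.

Run:
```python
from h import *
tx,ty,tn=TRAY
for z in(.0435,.0425,.0415,.0405):
    manip.line_to((tx,ty,z),rate=.02);f=force();print(z,f.round(2))
    if f[2]>-2.5:break
manip.let_go();manip.line_to((tx,ty,.2),rate=.1);manip.goto((.30,-.45,.3),manip.state()['tcp_rot'])
manip.pause(.5)
for nm in('top','side'):
    p,d=manip.camera(nm);c=manip.calibration(nm);W=cloud(d,c['K'],c['R'],c['t']).reshape(-1,3);ok=d.ravel()>0
    for t,(x,y),lo,hi in(('C',(tx,ty),.055,.08),('A',CL['A'][:2],.125,.15),('B',CL['B'][:2],.125,.15),('card',BOX[:2],.085,.13),('tin',(.4465,-.001),.02,.032)):
        A=W[(np.hypot(W[:,0]-x,W[:,1]-y)<.065)&ok&(W[:,2]>lo)&(W[:,2]<hi)][:,:2].astype(np.float32)
        if len(A)>5:r=cv2.minAreaRect(A);print(nm,t,len(A),np.round(r[0],4),np.round(r[1],3),round(r[2],1))
    if nm=='top':o1=p[100:260,140:460]
    else:o2=p[90:370,170:450]
cv2.imwrite('pics/end.png',np.vstack([cv2.resize(o1,(520,260)),cv2.resize(o2,(520,340))[:, :]])[:,:,::-1])
print(manip.state()['time'],manip.state()['wrist_force'])
```

```text
0.0435 [-0.02  0.07 -4.58]
0.0425 [-1.08  1.74  5.57]
top C 125 [ 0.4446 -0.2519] [0.017 0.056] 5.5
top A 122 [0.6631 0.2347] [0.08  0.011] 68.8
top B 121 [ 0.596  -0.0164] [0.079 0.01 ] 70.6
top card 111 [0.4183 0.2363] [0.08  0.009] 82.5
top tin 464 [ 0.4478 -0.0014] [0.07  0.071] 89.3
side C 77 [ 0.4428 -0.2512] [0.016 0.06 ] 2.2
side A 175 [0.6606 0.2376] [0.081 0.012] 69.6
side B 126 [ 0.5943 -0.0142] [0.084 0.012] 72.6
side card 136 [0.4162 0.2368] [0.082 0.009] 83.1
side tin 396 [0.4464 0.0009] [0.074 0.073] 79.8
28.075 [-0.05461836 -0.751194    0.97376484]
```

View pics/end.png

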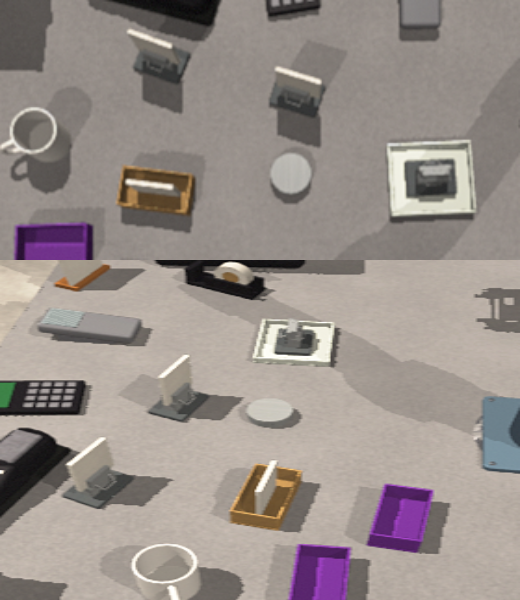

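The clip stands upright in the middle of the tray at (430,178). The card stands in the tan box at (150,185), both good clips still hold their cards, and the tin, mug and tape are in place. I'm handing in.

```bash
python3 -c "
from plant import manip
manip.sign_off()"
```

```text
the job is handed in; nothing more can be done
```

The job is handed in at about 28 s of the 72 s allowed; no verdict was reported.

**What I did:** I pulled the right-most clip's card first. The clip stayed on the counter while the card slid out, so that was the tired one. I stood its card, lower edge down, in the tan card box. I then gripped the clip by its pedestal and lowered it into the tray until it touched the floor.

**Last checks:**
- **Tired clip:** it stands upright within a few millimetres of the tray's centre, and less than 5° off the tray's alignment.
- **Its card:** it is standing in the middle of the card box.
- **Two good clips:** their cards measure within about 2.5 mm of where they started, and I never touched them.
- **Bystanders:** the tin measures about 1 mm from its start. The mug and tape dispenser look unmoved in the picture, but I didn't measure them again.

**Doubts:**
- **Wrist force:** the readings during the pull were noisy (+0.8, +5.7 and −0.7 N), so I judged that test from the pictures.
- **Good clips not pulled:** I relied on only one clip being tired.

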